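# Set up a brass test plate on the tilting angle plate and hold it at the set angle

## Task

Lay the brass test plate flat on the dark tilting table, without dropping it, one short end snug and square against the steel stop strip along the hinge, and let go of it. Then lift the free edge of the table, where the black handle is, until its yellow pointer lines up with the red index on the quadrant, the test plate still snug against the strip, and finish while holding it there, still, so that I can tighten the loose clamp. Do not shift the red index or the other things on the bench.

Things in the scene. Friction and masses are not known exactly. Their poses are not given: they have to be found in the camera images.
- coupon_center (a point): Brass test plate, loose, 36 x 60 x 6 mm (x, y, z of this frame), about 0.11 kg, two small dark holes in its face. The point is its centre, 3 mm above its underside. It starts lying flat on the bench, and is the same either way round. It is 36 mm wide across x, where it can be pinched.
- fixture: Tilting angle plate, fixed to the bench: grey base 226 x 176 x 14 mm, origin at the centre of its underside; x along the hinge, y from the dark table's free edge towards the hinge. Hinge axis at y = +75, z = +40 mm. A graduated aluminium quadrant stands upright at x = +100 to +106 mm, rim up to 155 mm above the bench: keep the gripper clear of it. Clamp lever on its outside.
- stop (a point): Steel stop strip on the dark table (190 x 140 x 12 mm) beside the hinge: 180 mm long (x), 8 wide, 8 high. Point: mid-length, foot of its face towards the free edge, on the table's top (46 mm above the bench at rest). Axes turn with the table: x, y as fixture, z out of its top. Hinge axis 20 mm in +y, 6 mm in -z. A seated test plate has its centre at y = -30, z = +3 mm, x within 77 mm
- handle (a point): Black U-shaped pull handle on the table's top near its free edge: a round bar 12 mm in diameter along x, on two posts 90 mm apart. The point is the middle of the bar, 45 mm above the table's top (91 mm above the bench at rest), 135 mm in -y and 51 mm in +z of the hinge axis. Axes as stop.
- tilt_table (a joint): Angle of the tilting table, rad: 0 = level, resting on its pads; grows to 1.0 as the free edge is lifted. The hinge swings freely (clamp loose): the table, about 0.5 to 1 kg, falls back when let go.
- pointer (a point): Yellow pointer on the table's side, lying across the quadrant's rim (4 mm thick). The point is its inner edge in front of the rim, 131 mm from the hinge axis in the table's -y. Axes as stop.
- index_tip (a point): Red index clipped on the quadrant's rim, 129 mm from the hinge axis, 4 mm thick; its -y points away from the hinge axis along its mark. It differs between starts and stays put unless knocked.
- index (a joint): Angle at which the red index is set, rad, measured like tilt_table: the pointer lines up with it when both are equal. From 0.42 to 0.80.
- vblock: Bystander: bright steel V-block, 60 x 46 x 40 mm, loose. Origin at the centre of its underside.
- ring_gauge: Bystander: dark steel ring gauge, 68 mm across, 20 mm high, loose, lying flat. Origin at the centre of its underside.
- wash_bottle: Bystander: white wash bottle with a red cap, 56 mm across, 130 mm high, loose, upright. Origin at the centre of its underside.
Mind the look-alikes: they are no part of the job. Of the things that look like the part that bears coupon_center, take the one that is farthest to the robot's right at the start.

How it is judged:
By the outcome, as a careful person would: the job done as asked, in the order asked, and still so for the second after the job is handed in, while the arm keeps its last pose, push and grip.
It also fails if it takes over 50 s, if anything falls off the work surface, if the arm or the gripper's body presses on something with over 40 N, if the wrist force passes 120 N, or if a joint passes its speed limit or range.

## Robot

A 7-joint arm with a two-finger parallel gripper is mounted at the origin on the work surface. World frame = base frame: x ahead of the robot, y to its left, z up, the work surface at z = 0. Lengths are in m, angles in degrees, forces in N, time in s.
With the tool pointing down it reaches from about 0.4 to 0.85 m from the base axis. Payload 4.4 kg.
Tool frame: the origin (TCP) lies at the very end of the fingers, on their centre line; the grasp point (between the pads) lies 19 mm behind it; y points along the fingers, x is the direction in which the jaws open and shut, and the axes are right-handed (so a half turn about y gives the same grasp; the last joint's range is limited). The gripper opens to 94 mm and grips with 3 to 60 N. Pads are 16 mm wide; open, the fingers measure 119 mm over their backs; the gripper's body (75 mm by 177 mm) begins 78 mm behind the grasp point.
Start: joints at [69.912, 36.005, 2.206, 86.941, -1.547, 57.084, -1.146], TCP at [0.183, -0.624, 0.205] pointing down, gripper open.
Joint ranges: [-175.42, 175.42], [-21.48, 121.26], [-71.46, 75.88], [10.55, 141.38], [-63.04, 243.04], [13.31, 113.54], [-168.57, 168.57]. Speed limits (degrees/s): [147.25, 147.25, 180, 180, 180, 180, 180].

## Interface

Orientations are given as a 3x3 rotation matrix whose columns are the frame's x, y, z axes.
In Python, from rig import arm, imaging, ticket gives the robot as it stands.
- The arm moves only by the tool move_arm, never from a script. Its arguments are lists of equal length, an entry for each row: "jaw": the opening, from 0 (shut) to 1 (fully open); "linear": the shift along the world's x, y, z in cm, a list of three; "spin": the turn about the world's z in rad. A call has 1 to 12 rows; each row is the pose to reach, as a shift and turn from the pose commanded when the call began; what a row does not reach only later rows make up. A row lasts 1/8 s, in which the tool goes at most 62.5 mm and 10.7 degrees, less where a joint would pass 70% of its speed; a pose out of reach is approached as far as the arm can. A call with a gripper value outside its range is refused whole. The fingers move at their own pace and stop on an object; "grip_force" is the grip in N (left out, the last holds). Time passes only in rows, so rows that repeat a pose let the fingers close. It gives the time, the measured TCP pose, the force and the opening at its end, in the units of the state.
- arm.get_state(): the state, without advancing time (a new reading comes with each control period).
- imaging.snapshot(name): name is "scene" or "top"; returns the picture (400x640x3 uint8, red, green, blue); there is no depth.
- imaging.camera_model(name): a dict with "fx", "fy", "cx", "cy" (pixels), "R" (3x3) and "t" (3): a world point X has camera coordinates R X + t. Camera axes: x right, y down, z forward; pixel columns grow to the right and rows downward; lengths in m; the calibration is good to about 2 mm. A picture is of the moment at which its call begins. camera_model takes no time and is no camera call.
- ticket.job_done(): hands the job in, once; it reports no verdict.
The state is a dict: "time": time; "joint_pos": joint angles; "dq": joint speeds; "joint_torque": joint torques, N m; "ee_pos": TCP position; "ee_rot": TCP orientation; "force": force on the tool from outside, world axes, zero at the start; "wrist_torque": the same for the moment, N m; "gripper_width": finger opening in m.
Only numpy, scipy, OpenCV 4.12 (cv2) and the standard library are available. Lean on these libraries where they do the work, as an engineer would, in place of code of your own. Each camera call takes 0.05 s, during which the arm holds its last target.

## Working session

There is one attempt and no reset: what is moved stays moved. The work goes in short steps, Python scripts to look and compute and a tool call to move; the robot and the scene stay as the last step left them, time stands still between calls to the robot, and variables do not carry over. Pictures are saved under pics/ and viewed, and the job is handed in when it is done.

Besides the shell and the picture viewer there is one more tool, called after "Request:" as name(argument=value, ...) on one line, values as JSON. move_arm: Moves the arm, as the interface text tells. Its arguments: {"type":"object","properties":{"jaw":{"type":"array"},"linear":{"type":"array"},"spin":{"type":"array"},"grip_force":{"type":"number"}},"required":["jaw","linear","spin"]}

```bash
ls; mkdir -p pics
python3 - <<'E'
from rig import arm, imaging
import cv2,numpy as np
for n in("scene","top"):
    im=imaging.snapshot(n); cv2.imwrite(f"pics/{n}0.png",im[:,:,::-1])
    m=imaging.camera_model(n); print(n,{k:np.round(np.array(v),4).tolist() for k,v in m.items()})
s=arm.get_state(); print(s)
E
```

```text
pics
scene {'fx': 509.1549, 'fy': 509.1549, 'cx': 321.4077, 'cy': 197.3343, 'R': [[-0.2096, 0.9776, 0.0169], [0.5581, 0.1338, -0.8189], [-0.8029, -0.1622, -0.5736]], 't': [0.1353, -0.2176, 1.6593]}
top {'fx': 430.2844, 'fy': 430.2844, 'cx': 317.8295, 'cy': 198.984, 'R': [[-0.0203, -0.9994, -0.0276], [-0.9948, 0.0229, -0.0991], [0.0996, 0.0254, -0.9947]], 't': [-0.0138, 0.5001, 0.9892]}
{'time': 0.1, 'joint_pos': array([69.91175353, 36.05279384,  2.20317211, 86.9900399 , -1.54729055,
       57.08191905, -1.14492222]), 'dq': array([ 0.02144474, -0.0593022 ,  0.02718009, -0.11373036,  0.12016273,
       -0.04386155, -0.02978215]), 'joint_torque': array([ 1.96342611e-03, -5.50796771e+01,  1.14695527e+00, -1.87119484e+01,
       -5.22373652e-02,  1.91869290e-02,  7.81260496e-05]), 'ee_pos': array([ 0.18249279, -0.62324406,  0.20465679]), 'ee_rot': array([[ 2.80978799e-01, -4.81231886e-04,  9.59713855e-01],
       [-9.59712541e-01,  1.58793618e-03,  2.80979211e-01],
       [-1.65918051e-03, -9.99998623e-01, -1.56678743e-05]]), 'force': array([-0.88970923,  0.01142547, -0.41854736]), 'wrist_torque': array([ 0.02442575, -0.01790997,  0.03038969]), 'gripper_width': 0.09386406129539004}
```

View pics/scene0.png

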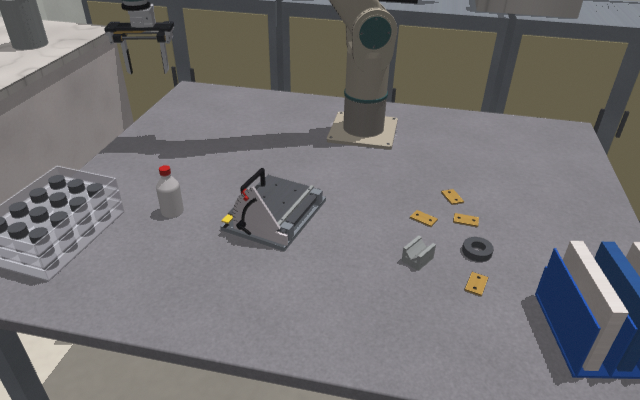

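View pics/top0.png

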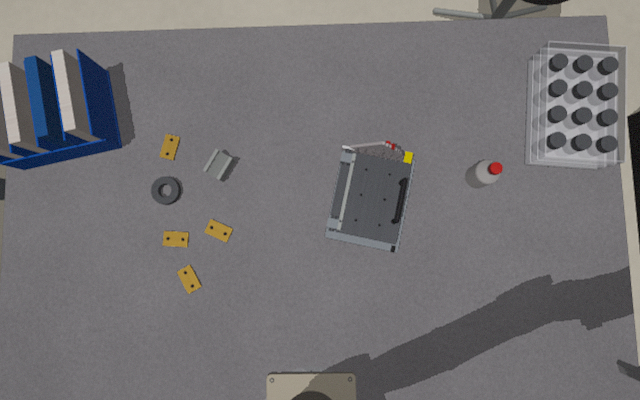

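Run:
```python
import cv2,numpy as np
t=cv2.imread("pics/top0.png");s=cv2.imread("pics/scene0.png")
cv2.imwrite("pics/c1.png",cv2.resize(t[130:260,315:425],None,fx=5,fy=5,interpolation=cv2.INTER_CUBIC)[:, :][:600+50][:600])
cv2.imwrite("pics/c2.png",cv2.resize(s[160:250,210:335],None,fx=6,fy=6,interpolation=cv2.INTER_CUBIC))
cv2.imwrite("pics/c3.png",cv2.resize(t[125:300,145:245],None,fx=3.4,fy=3.4,interpolation=cv2.INTER_CUBIC))
```

```text
(no output)
```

View pics/c1.png

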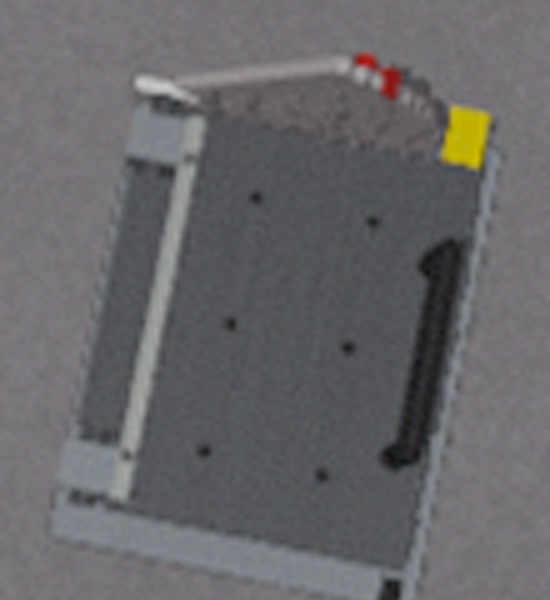

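View pics/c2.png

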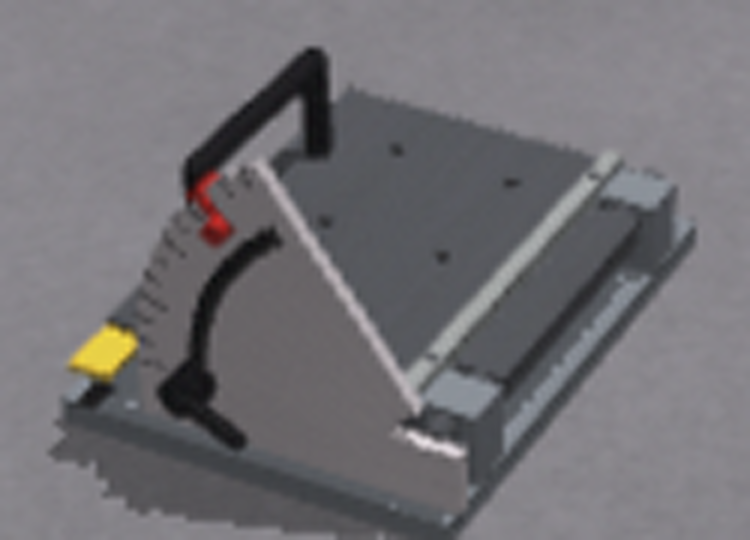

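View pics/c3.png

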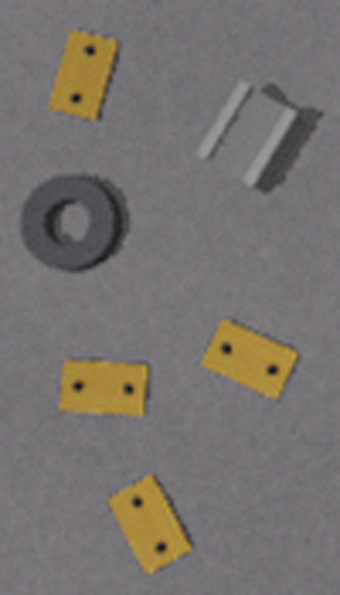

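```bash
cat > h.py <<'E'
import cv2,numpy as np
from rig import arm,imaging
M={n:{k:np.array(v,float) for k,v in imaging.camera_model(n).items()} for n in("scene","top")}
def ray(n,uv):
    m=M[n];d=np.array([(uv[0]-m['cx'])/m['fx'],(uv[1]-m['cy'])/m['fy'],1.]);return -m['R'].T@m['t'],m['R'].T@d
def onz(n,uv,z):
    o,d=ray(n,uv);return o+d*(z-o[2])/d[2]
def onplane(n,uv,p,nn):
    o,d=ray(n,uv);return o+d*(np.dot(p-o,nn)/np.dot(d,nn))
def proj(n,X):
    m=M[n];c=m['R']@np.array(X)+m['t'];return np.array([m['fx']*c[0]/c[2]+m['cx'],m['fy']*c[1]/c[2]+m['cy']])
def tri(a,b):
    (o1,d1),(o2,d2)=ray("scene",a),ray("top",b)
    A=np.stack([d1,-d2],1);s=np.linalg.lstsq(A,o2-o1,rcond=None)[0];p,q=o1+s[0]*d1,o2+s[1]*d2
    return (p+q)/2,np.linalg.norm(p-q)
def comps(mask,amin):
    n,l,st,c=cv2.connectedComponentsWithStats(mask.astype(np.uint8))
    return [(l==i,st[i],c[i]) for i in range(1,n) if st[i][4]>=amin]
def hsv(im): return [x.astype(int) for x in cv2.split(cv2.cvtColor(im,cv2.COLOR_BGR2HSV))]
E
python3 - <<'E'
from h import *
np.set_printoptions(precision=4,suppress=True)
t=cv2.imread("pics/top0.png");s=cv2.imread("pics/scene0.png")
for n,im in(("top",t),("scene",s)):
    H,S,V=hsv(im)
    print(n,'brass')
    for m,st,c in comps((H>12)&(H<26)&(S>120)&(V>80),40):
        r=cv2.minAreaRect(np.argwhere(m)[:,::-1].astype(np.float32)); P=[onz(n,p,.006) for p in cv2.boxPoints(r)]
        print(c,onz(n,c,.006),[np.linalg.norm(P[i]-P[i+1]) for i in(0,1)],np.degrees(np.arctan2(*(P[1]-P[0])[[1,0]])),np.degrees(np.arctan2(*(P[2]-P[1])[[1,0]])))
    print('yellow',[(c,st[4]) for m,st,c in comps((H>=25)&(H<35)&(S>150)&(V>80),8)])
    print('red',[(c,st) for m,st,c in comps(((H<8)|(H>172))&(S>140)&(V>60),3)])
    if n=="top":
        roi=np.zeros(H.shape,bool);roi[140:255,318:420]=1
        for m,st,c in comps(roi&(V<45),40):
            r=cv2.minAreaRect(np.argwhere(m)[:,::-1].astype(np.float32));P=np.array([onz(n,p,.091) for p in cv2.boxPoints(r)]);print('dark',c,st,onz(n,c,.091),r);print(P)
        for m,st,c in comps(roi&(V>140)&(S<40),20):
            r=cv2.minAreaRect(np.argwhere(m)[:,::-1].astype(np.float32));print('bright',c,st,r);print(np.array([onz(n,p,.054) for p in cv2.boxPoints(r)]))
E
```

```text
top brass
[169.3522 146.6776] [0.6389 0.3374 0.006 ] [np.float64(0.05941403538395947), np.float64(0.03623978544556752)] -15.08790918776003 -107.48005538223303
[218.5112 230.1573] [0.432  0.2155 0.006 ] [np.float64(0.03536208283875021), np.float64(0.05944167893190606)] -25.165342956737952 -115.85325688742813
[175.3838 238.4958] [0.4142 0.3196 0.006 ] [np.float64(0.03493529830620251), np.float64(0.06039793787609404)] -2.5183505053845816 -94.52306793109427
[188.8501 278.7738] [0.3182 0.2861 0.006 ] [np.float64(0.03598454060573313), np.float64(0.05859521059204307)] -64.62400131689714 -152.8192305025052
yellow [(array([407.8235, 157.0588]), np.int32(85))]
red [(array([387.6667, 141.6667]), array([386, 141,   4,   3,   9], dtype=int32)), (array([392.7333, 145.8667]), array([391, 144,   4,   6,  15], dtype=int32)), (array([495.0385, 167.9615]), array([488, 162,  14,  12, 130], dtype=int32))]
dark [399.8756 200.3523] [392 178  15  46 193] [ 0.4859 -0.2059  0.091 ] ((399.2035827636719, 200.53749084472656), (7.117096424102783, 46.429344177246094), 10.437475204467773)
[[ 0.4374 -0.1859  0.091 ]
[... 1240 characters left out ...]
8236)] 152.51430335286858 27.900074396854507
[423.1627 217.823 ] [0.4387 0.2149 0.006 ] [np.float64(0.03894802904918513), np.float64(0.06637685751483728)] 170.66540589737332 64.91578723022025
[465.6077 219.2919] [0.4203 0.3186 0.006 ] [np.float64(0.03847168588979877), np.float64(0.05917376463632849)] 174.20729625842063 85.40669752787721
[476.0124 283.3882] [0.646  0.3362 0.006 ] [np.float64(0.060671661684849776), np.float64(0.03644615992281671)] 166.91197622269905 74.54242317419072
yellow [(array([227.0526, 217.9211]), np.int32(38))]
red [(array([164.2935, 170.2174]), array([159, 166,  11,  10,  92], dtype=int32)), (array([244.5161, 194.5484]), array([241, 188,   7,  12,  31], dtype=int32))]
```

Run:
```python
import cv2
t=cv2.imread("pics/top0.png");s=cv2.imread("pics/scene0.png")
def crop(im,x0,x1,y0,y1,f,name):
    c=cv2.resize(im[y0:y1,x0:x1],None,fx=f,fy=f,interpolation=cv2.INTER_NEAREST)
    for x in range(x0,x1,5):
        cv2.line(c,((x-x0)*f+f//2,0),((x-x0)*f+f//2,6 if x%10 else 12),(255,255,255),1)
        if x%10==0: cv2.putText(c,str(x),((x-x0)*f-8,24),0,.4,(255,255,255),1)
    for y in range(y0,y1,5):
        cv2.line(c,(0,(y-y0)*f+f//2),(6 if y%10 else 12,(y-y0)*f+f//2),(255,255,255),1)
        if y%10==0: cv2.putText(c,str(y),(14,(y-y0)*f+10),0,.4,(255,255,255),1)
    cv2.imwrite(name,c)
crop(t,320,420,135,200,8,"pics/d1.png");crop(t,320,420,190,255,8,"pics/d2.png")
crop(s,215,275,165,235,8,"pics/d3.png");crop(s,255,335,175,250,8,"pics/d4.png")
```

```text
(no output)
```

View pics/d1.png

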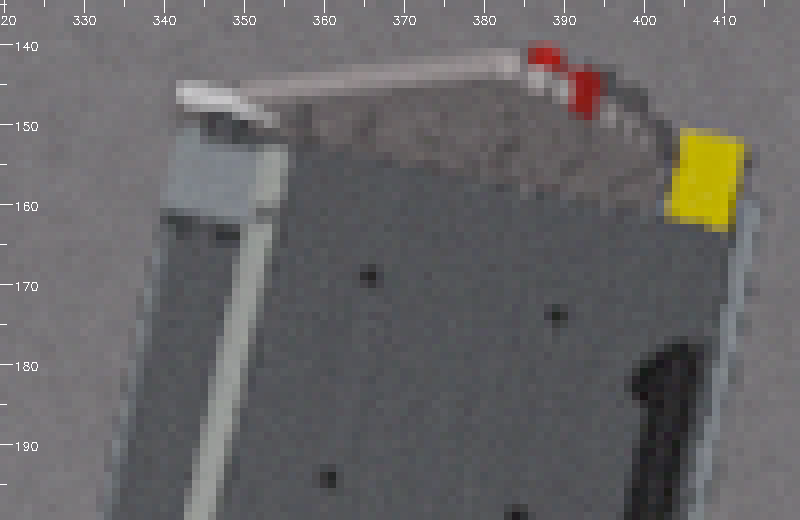

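View pics/d2.png

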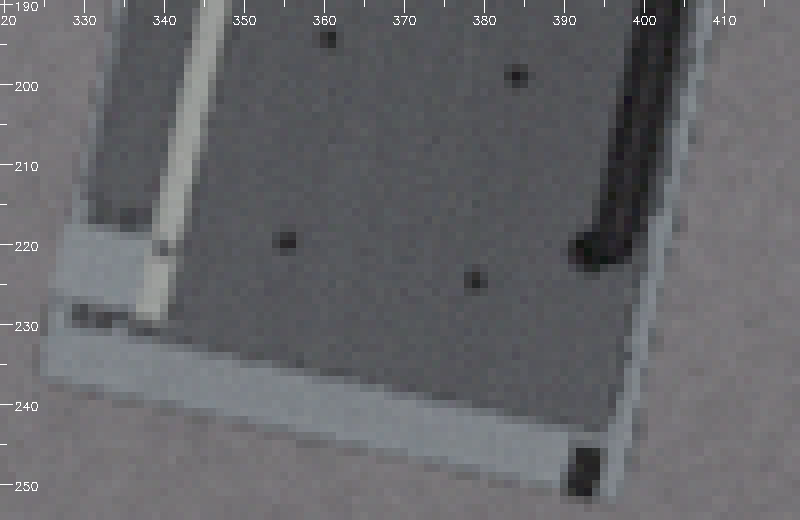

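View pics/d3.png

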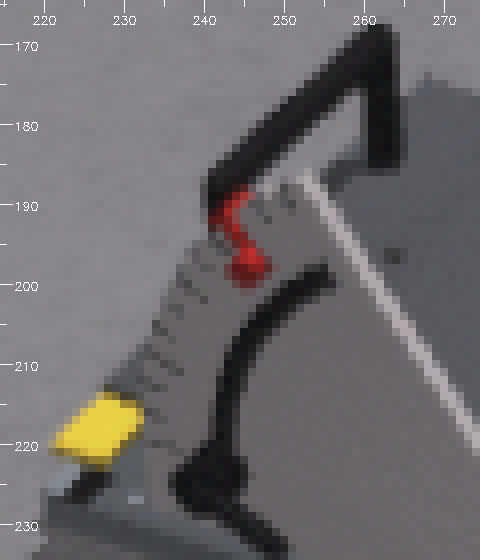

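View pics/d4.png

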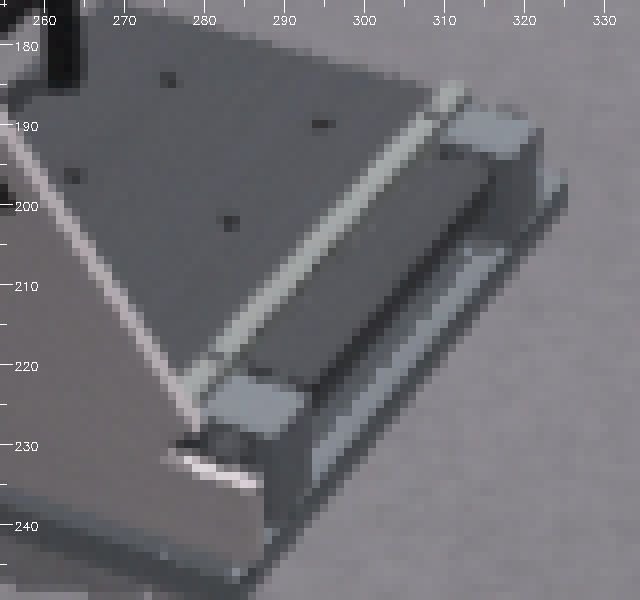

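Run:
```python
from h import *
from scipy.optimize import least_squares
np.set_printoptions(precision=4,suppress=True)
for p in [(366,169),(389,174),(360.5,194),(384,199),(355.5,219.5),(379,224.5)]: print('top',onz("top",p,.046))
for p in [(275.5,184.5),(295,190),(283.5,202),(264,196.5)]: print('sc',onz("scene",p,.046))
# correspondences, fixture coords mm
T=[((325,236.8),(-113,88,14)),((396,251.5),(-113,-88,14)),
 ((413.3,160),None),
 ((354.8,153),(90,55,54)),((340.3,229.5),(-90,55,54)),((337,229),(-90,63,54)),((335.5,236.8),None)]
S=[((285.5,247.5),(113,88,0)),((325,198),(-113,88,14)),((312.5,187),(-90,63,54)),((308.5,185),(-90,55,54)),((280.5,225),(90,63,54)),((277,222.5),(90,55,54))]
def W(q,P):
    c,s=np.cos(q[2]),np.sin(q[2]);P=np.array(P)/1000
    return np.array([q[0]+c*P[0]-s*P[1],q[1]+s*P[0]+c*P[1],P[2]])
def fit(L):
    f=lambda q:np.concatenate([proj(n,W(q,P))-p for n,p,P in L])
    r=least_squares(f,[.5,-.13,-.22],loss='soft_l1');print(r.x,np.degrees(r.x[2]));print(f(r.x).reshape(-1,2));return r.x
LT=[("top",p,P) for p,P in T if P];LS=[("scene",p,P) for p,P in S if P]
fit(LT);fit(LS);q=fit(LT+LS)
print(W(q,(0,-60,91)))
```

```text
top [ 0.5647 -0.1382  0.046 ]
top [ 0.5517 -0.1908  0.046 ]
top [ 0.5068 -0.1237  0.046 ]
top [ 0.494  -0.1772  0.046 ]
top [ 0.4484 -0.1105  0.046 ]
top [ 0.4358 -0.1638  0.046 ]
sc [ 0.4381 -0.1659  0.046 ]
sc [ 0.4508 -0.1109  0.046 ]
sc [ 0.5079 -0.1251  0.046 ]
sc [ 0.4965 -0.1784  0.046 ]
[ 0.502  -0.1477 -0.2161] -12.384202212876415
[[-0.8374  0.1125]
 [ 1.9438  0.0767]
 [ 0.1726 -0.1484]
 [-0.1326  0.0645]
 [-0.2978 -0.1202]]
[ 0.5063 -0.1497 -0.2004] -11.48271113023738
[[ 0.1727  4.5149]
 [-0.1527 -2.2247]
 [ 0.0643 -1.8278]
 [ 1.2027 -0.5648]
 [-0.6276 -0.0833]
 [-0.2523  1.5061]]
[ 0.5026 -0.1487 -0.2146] -12.295360263945472
[[-0.3775 -0.0742]
 [ 2.4269 -0.2269]
 [ 0.5123 -0.3849]
 [ 0.3343 -0.1548]
 [ 0.1679 -0.334 ]
 [ 0.1409  3.6786]
 [ 0.8753 -2.5581]
 [ 1.0722 -2.2589]
 [ 2.2312 -1.0162]
 [-0.4481 -0.9177]
 [-0.0429  0.6479]]
[ 0.4898 -0.2073  0.091 ]
```

Run:
```python
from h import *
np.set_printoptions(precision=4,suppress=True)
g=cv2.cvtColor(cv2.imread("pics/top0.png"),cv2.COLOR_BGR2GRAY).astype(float)
L=[];R=[]
for v in range(165,217):
    c=int(round(351.5-(v-165)*(351.5-340.5)/52)); 
    row=g[v]; pk=c-4+np.argmax(row[c-4:c+5]); top=row[pk]; bgR=np.median(row[pk+6:pk+12]); bgL=np.median(row[pk-9:pk-5])
    th=(top+bgR)/2; u=pk
    while row[u]>th:u+=1
    R.append((u-1+(row[u-1]-th)/(row[u-1]-row[u]),v))
    th=(top+bgL)/2;u=pk
    while row[u]>th:u-=1
    L.append((u+1-(row[u+1]-th)/(row[u+1]-row[u]),v))
for nm,E,z in(("L top edge",L,.054),("R",R,.054),("R foot",R,.046)):
    P=np.array([onz("top",p,z) for p in E])[:,:2]
    vx,vy,x0,y0=cv2.fitLine(P.astype(np.float32),cv2.DIST_HUBER,0,1e-4,1e-4).ravel()
    a=np.degrees(np.arctan2(vy,vx)) ; a=a if abs(a)<90 else a-180*np.sign(a)
    print(nm,a,(x0,y0),'y at x=.5:',y0+(0.5-x0)*vy/vx)
```

```text
L top edge -13.153394 (np.float32(0.51497185), np.float32(-0.0867604)) y at x=.5: -0.08326163
R -13.245313 (np.float32(0.520262), np.float32(-0.0962084)) y at x=.5: -0.09143908
R foot -13.245308 (np.float32(0.52125543), np.float32(-0.09658223)) y at x=.5: -0.09157907
```

```bash
cat >> h.py <<'E'
yaw=np.radians(-13.25);ux=np.array([np.cos(yaw),np.sin(yaw),0]);uy=np.array([-np.sin(yaw),np.cos(yaw),0])
E
python3 - <<'E'
from h import *
np.set_printoptions(precision=4,suppress=True)
a,b=onz("top",(354.8,152.7),.054),onz("top",(340.3,229.7),.054);print(a,b,np.linalg.norm(a-b))
P=np.array([.5,-.0914,.046]);mid=(a+b)/2
stop=P+ux*np.dot(mid-P,ux);print('stop',stop,'handle',stop-.115*uy,'fixture',stop-.055*uy)
O=stop+.020*uy;O[2]=.040
def show(n,uv,xs=(.097,.1,.103,.106,.110)):
    for x in xs:
        X=onplane(n,uv,O+x*ux,ux)-O;r=-X@uy;print(n,uv,x,'R',np.hypot(r,X[2]),'ang',np.arctan2(X[2],r))
show("top",(392.7,145.9));show("top",(387.7,141.5));show("scene",(243,190));show("scene",(246,197.5));show("scene",(244.5,194.5))
print('tri',tri((243,190),(392.7,145.9)),tri((246,197.5),(387.7,141.5)),'yel',tri((227.05,217.9),(407.8,157.06)))
X,_=tri((227.05,217.9),(407.8,157.06));print('yel loc',(X-O)@ux,(X-O)@uy,X[2]-.04)
for x in(243,190),: pass
for pr in[((243,190),(392.7,145.9)),((246,197.5),(387.7,141.5))]:
    X,_=tri(*pr);r=-(X-O)@uy;print('loc',(X-O)@ux,r,X[2]-.04,np.hypot(r,X[2]-.04),np.arctan2(X[2]-.04,r))
# handle bar
X=onz("top",(399.2,200.5),.091);print('bar',X,(X-stop)@ux,(X-stop)@uy)
for p in[(410,163.5),(403,161.5),(412.5,151),(404.5,150)]:
    X=onz("top",p,.042)-O;print('yc',X@ux,X@uy)
E
```

```text
[ 0.6021 -0.1129  0.054 ] [ 0.4256 -0.075   0.054 ] 0.18051856869662866
stop [ 0.5137 -0.0946  0.046 ] handle [ 0.4873 -0.2066  0.046 ] fixture [ 0.5011 -0.1482  0.046 ]
top (392.7, 145.9) 0.097 R 0.1495759396328994 ang 0.9313084740336943
top (392.7, 145.9) 0.1 R 0.14091511991063252 ang 0.8739379126113029
top (392.7, 145.9) 0.103 R 0.1327776717725041 ang 0.8092996030507225
top (392.7, 145.9) 0.106 R 0.12526563384568606 ang 0.7365725324185451
top (392.7, 145.9) 0.11 R 0.11643040611625771 ang 0.6258596564239024
top (387.7, 141.5) 0.097 R 0.16502218376762065 ang 1.0977889107400238
top (387.7, 141.5) 0.1 R 0.1552754303361019 ang 1.0581383018192956
top (387.7, 141.5) 0.103 R 0.1458051971324763 ang 1.0132584736334862
top (387.7, 141.5) 0.106 R 0.13666897917878176 ang 0.9622636118174585
top (387.7, 141.5) 0.11 R 0.12513306461221896 ang 0.8829892395817522
scene (243, 190) 0.097 R 0.13084584743294758 ang 0.7023489653508973
scene (243, 190) 0.1 R 0.1308626009827111 ang 0.7272220664093086
scene (243, 190) 0.103 R 0.1309602655390314 ang 0.7520734317192593
scene (243, 190) 0.106 R 0.1311386603283
[... 845 characters left out ...]
t64(0.0021768347242930725)) (array([ 0.6109, -0.1802,  0.1206]), np.float64(0.0005424846263182478)) yel (array([ 0.592 , -0.2382,  0.0393]), np.float64(0.0028146419537819403))
yel loc 0.10915242087661843 -0.14180767577112943 -0.0007123502588938443
loc 0.10479365080788906 0.0930748927999218 0.09113014918247617 0.1302598931357511 0.7748410616634177
loc 0.11429012571529708 0.08104329333687224 0.08063162381975872 0.11432180087235069 0.7828518894629061
bar [ 0.4856 -0.2045  0.091 ] -0.0021376817749873996 -0.11334138819450344
yc 0.09394999992203043 -0.14801848341927562
yc 0.09526797569005024 -0.13130003879127855
yc 0.12408495049818033 -0.14811940698754203
yc 0.12263756288743523 -0.1295360129080278
```

Candidates in the top view are the brass plates at (169,147), (175,238), (189,279) and (219,230). Robot's right is larger columns, so the right one is (219,230) at (0.432, 0.216). It is two-holed in the crop and its scene pixel is (423,218). Index ≈ 0.78 rad by triangulation.

Request:
move_arm(jaw=[0.7, 0.7, 0.7, 0.7, 0.7, 0.7, 0.7, 0.7, 0.7, 0.7, 0.7, 0.7], linear=[[26.8, 27.3, 4], [26.8, 27.3, 4], [26.8, 27.3, 4], [26.8, 27.3, 4], [26.8, 27.3, 4], [26.8, 27.3, 4], [26.8, 27.3, 4], [32, 58, 4], [32, 58, 4], [32, 58, 4], [32, 58, 4], [32, 58, 4]], spin=[0.1, 0.2, 0.3, 0.4, 0.5, 0.6, 0.7, 0.8, 0.841, 0.841, 0.841, 0.841])

```text
time: 1.6
ee_pos: [0.5026, -0.0419, 0.2454]
ee_rot: [[0.903, -0.0, 0.431], [-0.431, -0.0, 0.903], [0.0, -1.0, -0.0]]
force: [-0.4, -0.2, 0.5]
gripper_width: 0.0659
```

Request:
move_arm(jaw=[0.7, 0.7, 0.7, 0.7, 0.7, 0.7, 0.7, 0.7, 0.7, 0.7, 0.7], linear=[[-7.0, 25.75, -8], [-7.0, 25.75, -8], [-7.0, 25.75, -8], [-7.0, 25.75, -8], [-7.0, 25.75, -8], [-7.0, 25.75, -8], [-7.0, 25.75, -13.5], [-7.0, 25.75, -18.5], [-7.0, 25.75, -20.5], [-7.0, 25.75, -20.5], [-7.0, 25.75, -20.5]], spin=[0, 0, 0, 0, 0, 0, 0, 0, 0, 0, 0])

```text
time: 2.98
ee_pos: [0.4337, 0.2131, 0.0414]
ee_rot: [[0.902, 0.001, 0.432], [-0.432, 0.0, 0.902], [0.001, -1.0, 0.001]]
force: [0.7, -0.2, 0.6]
gripper_width: 0.066
```

```bash
cat > snap.py <<'E'
import sys;from h import *
n,x0,x1,y0,y1,f,name=sys.argv[1],*map(int,sys.argv[2:7]),sys.argv[7]
im=imaging.snapshot(n)[:,:,::-1].copy();cv2.imwrite(f"pics/{name}_full.png",im)
cv2.imwrite(f"pics/{name}.png",cv2.resize(im[y0:y1,x0:x1],None,fx=f,fy=f,interpolation=cv2.INTER_CUBIC))
E
python3 snap.py scene 370 510 150 250 5 g1
```

```text
(no output)
```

View pics/g1.png

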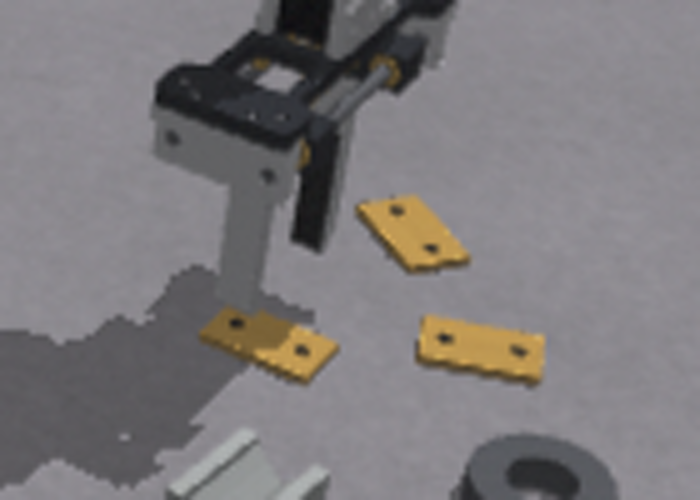

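The open fingers straddle the chosen plate, at crop (270,345), as intended. Descend and grip.

Request:
move_arm(jaw=[0.7, 0.7, 0.7, 0.7, 0.7], linear=[[0, 0, -1.5], [0, 0, -3.0], [0, 0, -3.6], [0, 0, -3.8], [0, 0, -3.8]], spin=[0, 0, 0, 0, 0])

```text
time: 3.65
ee_pos: [0.4325, 0.2138, 0.0023]
ee_rot: [[0.903, -0.0, 0.43], [-0.43, -0.0, 0.903], [-0.0, -1.0, -0.0]]
force: [0.4, 0.1, -0.6]
gripper_width: 0.0659
```

Request:
move_arm(jaw=[0.3, 0.3, 0.3, 0.3, 0.3, 0.3, 0.3, 0.3], linear=[[0, 0, 0], [0, 0, 0], [0, 0, 0], [0, 0, 0], [0, 0, 0], [0, 0, 0], [0, 0, 0], [0, 0, 0]], spin=[0, 0, 0, 0, 0, 0, 0, 0], grip_force=20)

```text
time: 4.65
ee_pos: [0.4329, 0.2137, 0.0026]
ee_rot: [[0.903, 0.0, 0.431], [-0.431, 0.0, 0.903], [0.0, -1.0, 0.0]]
force: [-0.5, -0.0, 4.5]
gripper_width: 0.0353
```

Request:
move_arm(jaw=[0.25, 0.25, 0.25, 0.25, 0.25, 0.25, 0.25, 0.25], linear=[[0, 0, 0], [0, 0, 0.5], [0, 0, 2], [0, 0, 5], [0, 0, 9], [0, 0, 12], [0, 0, 12], [0, 0, 12]], spin=[0, 0, 0, 0, 0, 0, 0, 0], grip_force=35)

```text
time: 5.65
ee_pos: [0.4321, 0.2132, 0.1221]
ee_rot: [[0.903, -0.001, 0.431], [-0.431, -0.001, 0.903], [-0.0, -1.0, -0.001]]
force: [-0.4, 0.3, -1.2]
gripper_width: 0.0349
```

```bash
python3 snap.py scene 370 510 120 240 5 g2
```

```text
(no output)
```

View pics/g2.png

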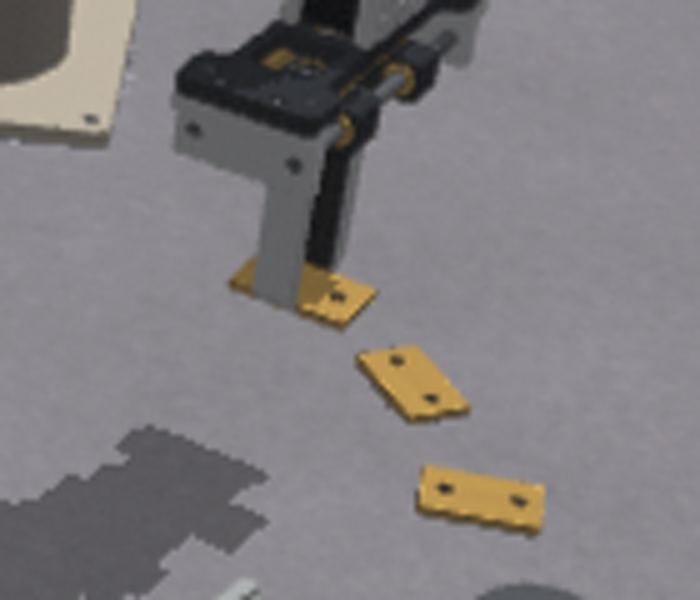

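Request:
move_arm(jaw=[0.25, 0.25, 0.25, 0.25, 0.25, 0.25, 0.25, 0.25, 0.25, 0.25, 0.25, 0.25], linear=[[0.4, -3, 0], [1.2, -8.5, 0], [2, -14, 0], [2.8, -19.5, 0], [3.5, -25, 0], [4.1, -30, 0], [4.6, -33, 0], [4.75, -34.3, 0], [4.75, -34.3, -2], [4.75, -34.3, -5], [4.75, -34.3, -6.3], [4.75, -34.3, -6.3]], spin=[0, 0.03, 0.06, 0.1, 0.14, 0.18, 0.214, 0.214, 0.214, 0.214, 0.214, 0.214])

```text
time: 7.2
ee_pos: [0.4794, -0.1281, 0.0586]
ee_rot: [[0.974, -0.002, 0.228], [-0.228, 0.001, 0.974], [-0.003, -1.0, 0.0]]
force: [-0.2, 0.1, -0.9]
gripper_width: 0.035
```

```bash
python3 snap.py scene 210 340 150 250 6 p1;python3 snap.py top 310 430 130 255 4 p1t
```

```text
(no output)
```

View pics/p1.png

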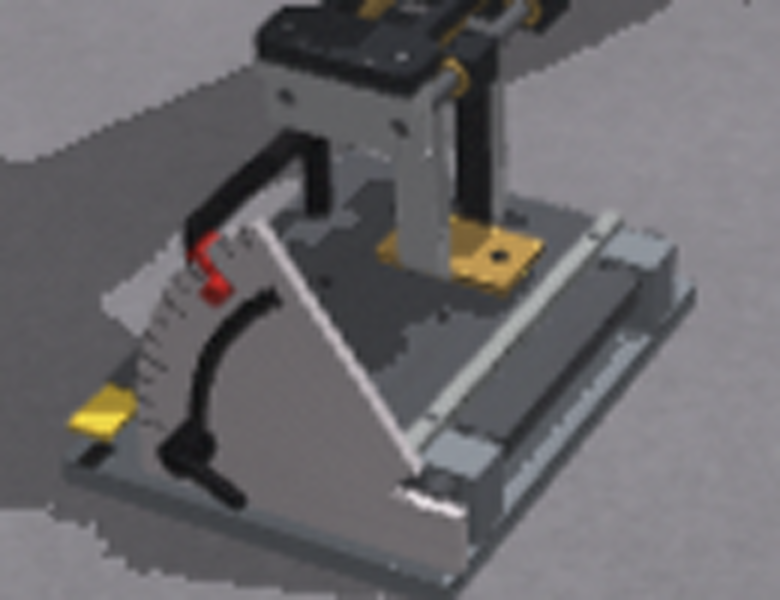

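View pics/p1t.png

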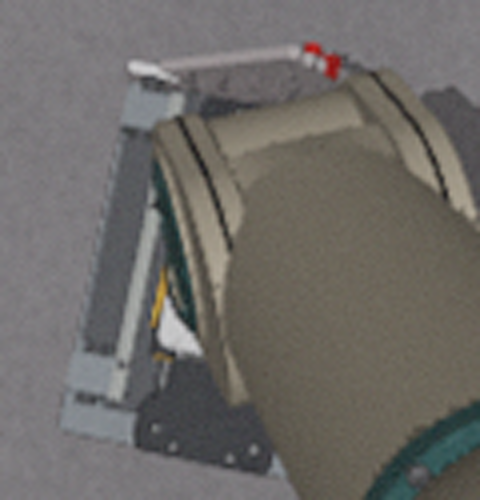

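Request:
move_arm(jaw=[0.25, 0.25, 0.25, 0.25], linear=[[0, 0, -0.5], [0, 0, -0.8], [0, 0, -0.9], [0, 0, -0.9]], spin=[0, 0, 0, 0])

```text
time: 7.8
ee_pos: [0.4802, -0.1294, 0.0505]
ee_rot: [[0.973, 0.0, 0.229], [-0.229, 0.0, 0.973], [0.0, -1.0, 0.0]]
force: [0.1, 0.5, -1.0]
gripper_width: 0.0347
```

Request:
move_arm(jaw=[0.25, 0.25, 0.25, 0.25], linear=[[0, 0, -0.1], [0, 0, -0.18], [0, 0, -0.18], [0, 0, -0.18]], spin=[0, 0, 0, 0])

```text
time: 8.3
ee_pos: [0.4802, -0.1294, 0.0487]
ee_rot: [[0.973, 0.0, 0.229], [-0.229, -0.0, 0.973], [0.0, -1.0, 0.0]]
force: [-0.3, -0.2, -1.0]
gripper_width: 0.0347
```

Request:
move_arm(jaw=[0.25, 0.25, 0.25, 0.25, 0.25, 0.25], linear=[[0, 0, -0.05], [0.05, 0.2, -0.05], [0.1, 0.45, -0.05], [0.16, 0.7, -0.05], [0.2, 0.85, -0.05], [0.2, 0.85, -0.05]], spin=[0, 0, 0, 0, 0, 0])

```text
time: 9.05
ee_pos: [0.4825, -0.1217, 0.0486]
ee_rot: [[0.973, 0.001, 0.229], [-0.229, -0.001, 0.973], [0.001, -1.0, -0.001]]
force: [-1.0, -2.3, 4.8]
gripper_width: 0.0348
```

Request:
move_arm(jaw=[0.25, 0.25, 0.25], linear=[[0.04, 0.15, 0], [0.05, 0.2, 0], [0.05, 0.2, 0]], spin=[0, 0, 0])

```text
time: 9.43
ee_pos: [0.4825, -0.1216, 0.0486]
ee_rot: [[0.973, -0.0, 0.231], [-0.231, -0.003, 0.973], [0.001, -1.0, -0.003]]
force: [-1.5, -6.6, 5.5]
gripper_width: 0.0352
```

```bash
python3 snap.py scene 265 320 175 225 14 p2
```

```text
(no output)
```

View pics/p2.png

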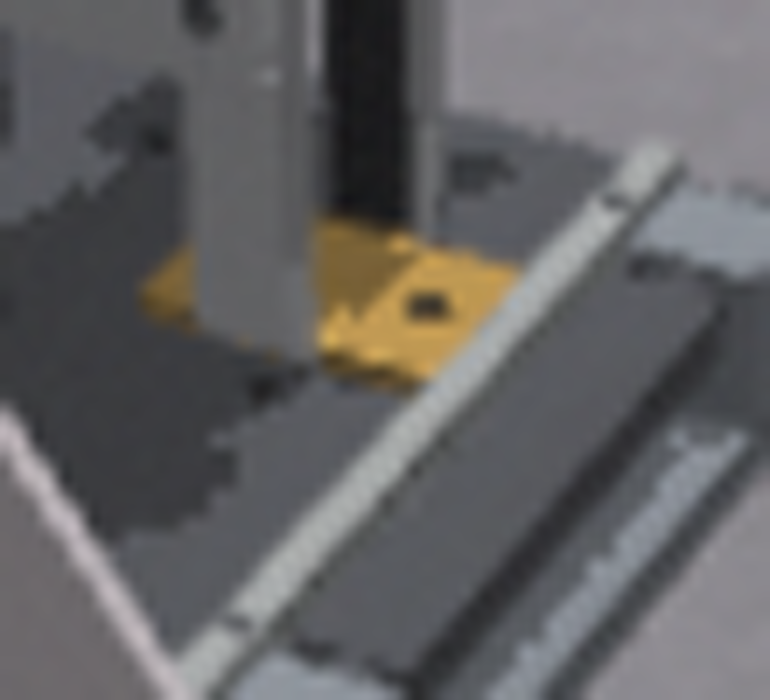

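Request:
move_arm(jaw=[0.25, 0.25, 0.25], linear=[[0.02, 0.1, 0], [0.02, 0.1, 0], [0.02, 0.1, 0]], spin=[0, 0, 0], grip_force=8)

```text
time: 9.85
ee_pos: [0.4826, -0.1208, 0.0485]
ee_rot: [[0.973, -0.0, 0.231], [-0.231, -0.003, 0.973], [0.0, -1.0, -0.003]]
force: [-1.2, -8.0, 4.4]
gripper_width: 0.0355
```

Request:
move_arm(jaw=[0.42, 0.5, 0.55, 0.55, 0.55], linear=[[0, 0, 0], [0, 0, 0], [0, 0, 0], [0, 0, 0], [0, 0, 0]], spin=[0, 0, 0, 0, 0])

```text
time: 10.48
ee_pos: [0.4828, -0.1177, 0.0481]
ee_rot: [[0.973, -0.0, 0.229], [-0.229, 0.0, 0.973], [-0.0, -1.0, 0.0]]
force: [-0.2, -0.1, -0.3]
gripper_width: 0.052
```

Request:
move_arm(jaw=[0.55, 0.55, 0.55, 0.55, 0.55, 0.55, 0.55, 0.55], linear=[[0, 0, 1], [0, 0, 4], [0, 0, 9], [0, 0, 14], [0, 0, 16], [0, 6, 17], [0, 11, 17], [0, 11, 17]], spin=[0, 0, 0, 0, 0, 0, 0, 0])

```text
time: 11.48
ee_pos: [0.4828, -0.0033, 0.2194]
ee_rot: [[0.975, 0.002, 0.221], [-0.221, 0.002, 0.975], [0.001, -1.0, 0.002]]
force: [0.4, -0.6, 0.5]
gripper_width: 0.0517
```

```bash
python3 snap.py scene 215 335 155 250 6 p3;python3 snap.py top 320 420 130 255 5 p3t
```

```text
(no output)
```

View pics/p3.png

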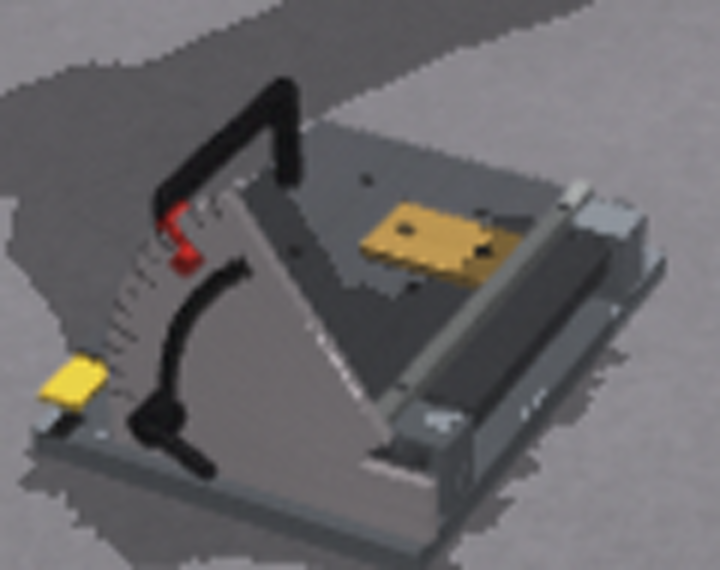

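View pics/p3t.png

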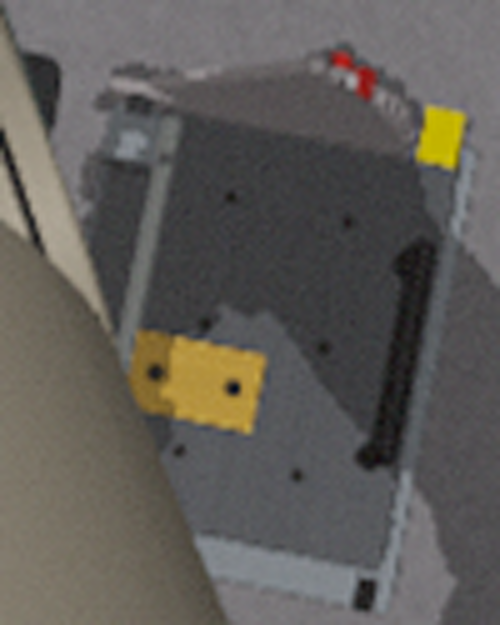

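Run:
```python
from h import *
np.set_printoptions(precision=4,suppress=True)
im=cv2.imread("pics/p3t_full.png");H,S,V=hsv(im);stop=np.array([.5137,-.0946,.046])
for m,st,c in comps((H>12)&(H<26)&(S>110)&(V>40),100):
    if c[0]<320: continue
    r=cv2.minAreaRect(np.argwhere(m)[:,::-1].astype(np.float32));P=np.array([onz("top",p,.052) for p in cv2.boxPoints(r)])
    C=onz("top",c,.052);print(c,C,'rel stop',(C-stop)@ux,(C-stop)@uy)
    for i in range(4):
        d=P[(i+1)%4]-P[i];print(np.linalg.norm(d),np.degrees(np.arctan2(d[1],d[0])))
```

```text
[358.7193 205.6667] [ 0.4795 -0.1184  0.052 ] rel stop -0.027850082310048888 -0.031035800434999476
0.03662043893367989 -13.983452179465178
0.05956764480463485 -103.96451257594396
0.036513574544428294 165.7029217110035
0.059367910301189805 76.13921364196196
```

Request:
move_arm(jaw=[0.55, 0.55, 0.55, 0.55, 0.55, 0.55, 0.55, 0.55, 0.55, 0.55, 0.55, 0.55], linear=[[0, -2, 0], [0, -4, 0], [0.1, -6, 0], [0.1, -8, 0], [0.2, -10, 0], [0.2, -12, 0], [0.3, -14, 0], [0.3, -16, 0], [0.4, -18, 0], [0.4, -19.5, 0], [0.4, -20.1, 0], [0.4, -20.1, 0]], spin=[-0.15, -0.3, -0.45, -0.6, -0.75, -0.9, -1.05, -1.2, -1.35, -1.5, -1.571, -1.571])

```text
time: 13.08
ee_pos: [0.4859, -0.211, 0.2181]
ee_rot: [[-0.232, -0.001, 0.973], [-0.973, -0.001, -0.232], [0.001, -1.0, -0.001]]
force: [-0.0, -0.0, -0.4]
gripper_width: 0.0513
```

```bash
python3 -c "
from rig import arm
s=arm.get_state();print(s['joint_pos'].round(1),s['ee_pos'],s['ee_rot'].round(3))"; python3 snap.py scene 200 340 120 250 4 p4
```

```text
[ 21.6  25.2  -1.7 105.2   1.   49.6 -84. ] [ 0.48585419 -0.21102879  0.21809619] [[-0.232 -0.001  0.973]
 [-0.973 -0.001 -0.232]
 [ 0.001 -1.    -0.001]]
```

View pics/p4.png

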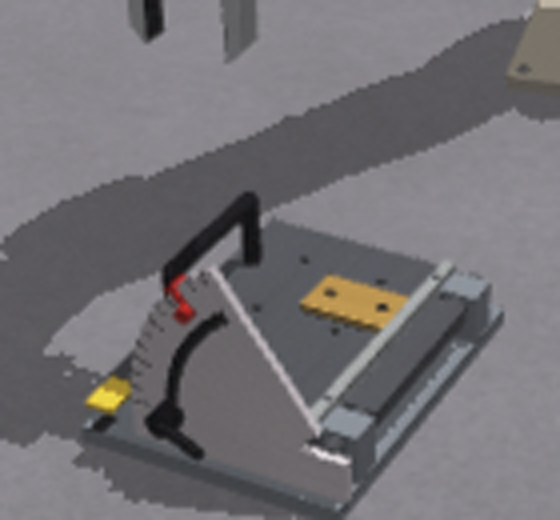

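Request:
move_arm(jaw=[0.55, 0.55, 0.55, 0.55, 0.55, 0.55, 0.55, 0.55], linear=[[0.1, 0.5, 0], [0.1, 0.5, -4], [0.1, 0.5, -8], [0.1, 0.5, -10.5], [0.1, 0.5, -12.5], [0.1, 0.5, -14], [0.1, 0.5, -14.6], [0.1, 0.5, -14.6]], spin=[0, 0, 0, 0, 0, 0, 0, 0])

```text
time: 14.12
ee_pos: [0.4879, -0.2037, 0.0722]
ee_rot: [[-0.229, -0.0, 0.973], [-0.973, 0.0, -0.229], [-0.0, -1.0, -0.0]]
force: [-0.7, 0.1, 0.5]
gripper_width: 0.0518
```

```bash
python3 snap.py scene 200 340 120 250 5 p5
```

```text
(no output)
```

View pics/p5.png

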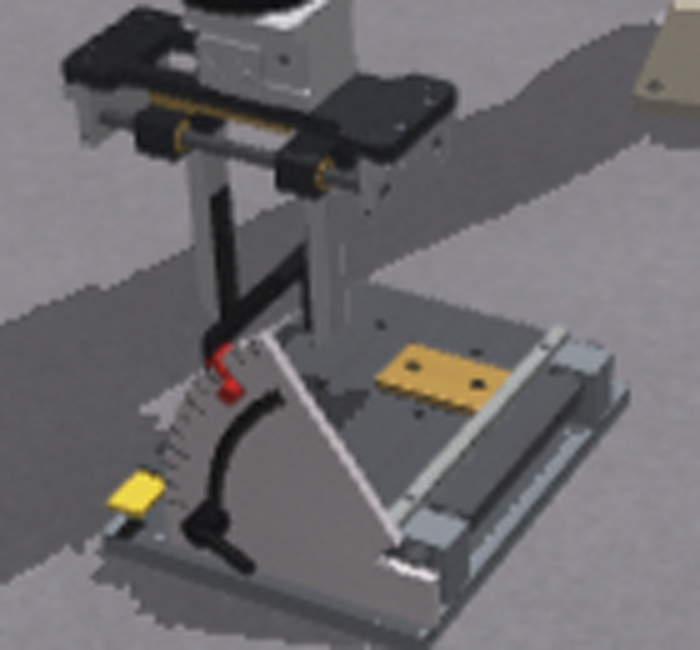

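The fingers straddle the handle bar (crop ~(265,305)) and the plate is untouched against the strip. Next I close on the bar.

Request:
move_arm(jaw=[0.3, 0.05, 0.05, 0.05, 0.05, 0.05, 0.05, 0.05], linear=[[0, -0.2, 0], [0, -0.2, 0], [0, -0.2, 0], [0, -0.2, 0], [0, -0.2, 0], [0, -0.2, 0], [0, -0.2, 0], [0, -0.2, 0]], spin=[0, 0, 0, 0, 0, 0, 0, 0], grip_force=20)

```text
time: 15.18
ee_pos: [0.4877, -0.2069, 0.0723]
ee_rot: [[-0.23, 0.0, 0.973], [-0.973, -0.001, -0.23], [0.001, -1.0, 0.0]]
force: [-0.9, -4.7, 0.7]
gripper_width: 0.0114
```

Request:
move_arm(jaw=[0.05, 0.05, 0.05, 0.05, 0.05, 0.05, 0.05, 0.05, 0.05, 0.05, 0.05], linear=[[0, -0.1, 0], [0.03, 0.03, 0.3], [0.06, 0.16, 0.67], [0.13, 0.46, 1.32], [0.21, 0.79, 1.96], [0.29, 1.15, 2.58], [0.39, 1.54, 3.18], [0.48, 1.95, 3.76], [0.59, 2.4, 4.32], [0.7, 2.87, 4.85], [0.7, 2.87, 4.85]], spin=[0, 0, 0, 0, 0, 0, 0, 0, 0, 0, 0])

```text
time: 16.55
ee_pos: [0.4943, -0.1786, 0.1214]
ee_rot: [[-0.229, -0.0, 0.973], [-0.973, -0.002, -0.229], [0.002, -1.0, 0.0]]
force: [-2.5, -7.5, -0.9]
gripper_width: 0.0114
```

```bash
python3 snap.py scene 200 340 120 250 5 l1
```

```text
(no output)
```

View pics/l1.png

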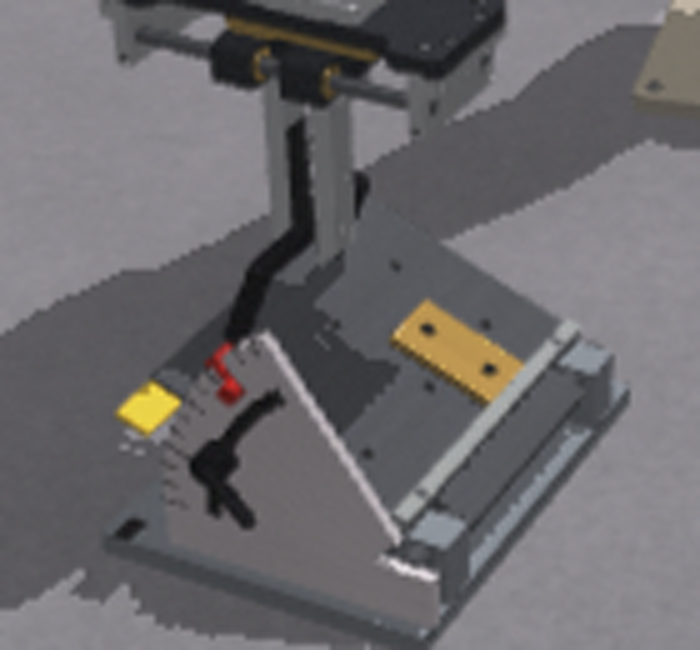

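Request:
move_arm(jaw=[0.05, 0.05, 0.05, 0.05, 0.05, 0.05, 0.05, 0.05, 0.05], linear=[[0.05, 0.15, 0.25], [0.11, 0.36, 0.51], [0.22, 0.88, 0.99], [0.35, 1.42, 1.45], [0.48, 1.99, 1.88], [0.62, 2.57, 2.28], [0.76, 3.18, 2.64], [0.76, 3.18, 2.64], [0.76, 3.18, 2.64]], spin=[0, 0, 0, 0, 0, 0, 0, 0, 0])

```text
time: 17.73
ee_pos: [0.5015, -0.1481, 0.1484]
ee_rot: [[-0.23, -0.0, 0.973], [-0.973, -0.004, -0.23], [0.004, -1.0, 0.0]]
force: [-4.1, -8.3, 7.3]
gripper_width: 0.0116
```

```bash
python3 snap.py scene 200 340 120 250 5 l2; python3 snap.py top 320 430 130 255 4 l2t
```

```text
(no output)
```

View pics/l2.png

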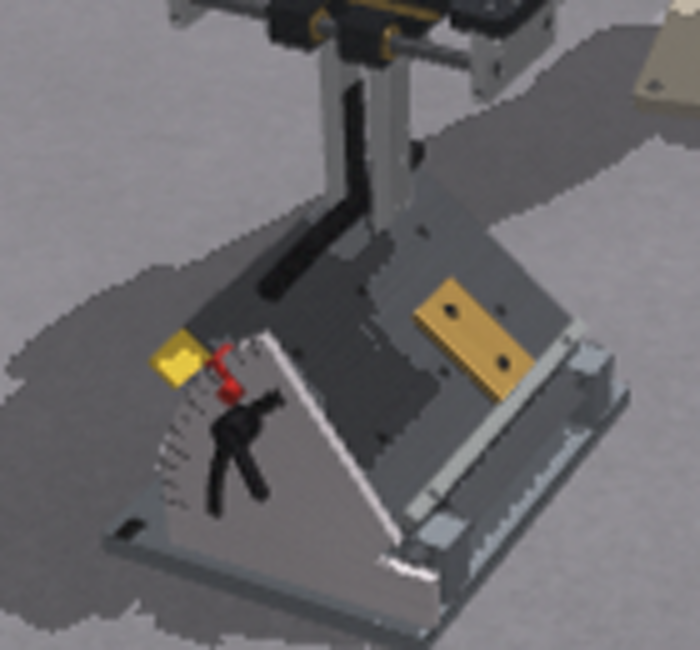

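View pics/l2t.png

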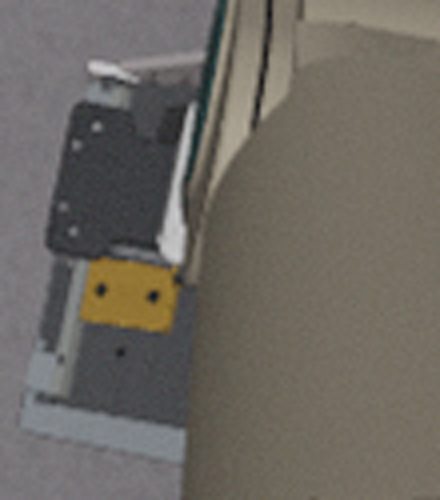

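```bash
cat > ang.py <<'E'
from h import *
import sys
O=np.array([.5137,-.0946,.040])+.020*uy-.0015*uy; O[2]=.040
def P(x,R,th,z=0): return O+x*ux-uy*(R*np.cos(th)-z*np.sin(th))+np.array([0,0,1])*(R*np.sin(th)+z*np.cos(th))
def blob(im,kind):
    b,g,r=[im[...,i].astype(float) for i in range(3)]
    w=np.clip(r-np.maximum(g,b)-25,0,None) if kind=='red' else np.clip(np.minimum(r,g)-b-50,0,None)
    return w
def cen(w,box):
    x0,x1,y0,y1=box;s=w[y0:y1,x0:x1];v,u=np.mgrid[y0:y1,x0:x1];return np.array([(s*u).sum(),(s*v).sum()])/s.sum(),s.sum()
E
python3 - <<'E'
from ang import *
np.set_printoptions(precision=4,suppress=True)
s0=cv2.imread("pics/scene0.png");t0=cv2.imread("pics/top0.png")
w=blob(s0,'red');print(w[186:202,238:252].astype(int))
w=blob(t0,'red');print(w[137:152,382:398].astype(int))
yl=[]
for f in("scene0","l1_full","l2_full"):
    w=blob(cv2.imread(f"pics/{f}.png"),'yel');c,_=cen(w,(215,250,180,228));
    from scipy.optimize import least_squares
    r=least_squares(lambda q:proj("scene",P(.109,q[0],q[1],.002))-c,[.14,.5]);print(f,c,r.x)
    for x in(.107,.111):
        print(least_squares(lambda q:proj("scene",P(x,q[0],q[1],.002))-c,[.14,.5]).x)
E
```

```text
[[  0   0   0   0   0   0   0   0   0   0   0   0   0   0]
 [  0   0   0   0   0   0   0   0   0   0   0   0   0   0]
 [  0   0   0   0   0   0   0  19   0   0   0   0   0   0]
 [  0   0   0   0   0   8  56  83  28   0   0   0   0   0]
 [  0   0   0   0   0  59  84  29   0   0   0   0   0   0]
 [  0   0   0   0  30  91  34   0   0   0   0   0   0   0]
 [  0   0   0  32  39  58  43   0   0   0   0   0   0   0]
 [  0   0   0   1  13  55  90   0   0   0   0   0   0   0]
 [  0   0   0   0   0  22  66  45   0   0   0   0   0   0]
 [  0   0   0   0   0   0  29  73  46   0   0   0   0   0]
 [  0   0   0   0   0   0   9  98 115  31   0   0   0   0]
 [  0   0   0   0   0   0  49  95 109  94   9   0   0   0]
 [  0   0   0   0   0  10  42  42  68  75  22   0   0   0]
 [  0   0   0   0   0   4  31  39  39  35   0   0   0   0]
 [  0   0   0   0   0   0   3  24  20   0   0   0   0   0]
 [  0   0   0   0   0   0   0   0   0   0   0   0   0   0]]
[[  0   0   0   0   0   0   0   0   0   0   0   0   0   0   0   0]
 [  0   0   0   0   0   0   0   0   0   0   0   0   0   0   0   0]
 [  0   0   0   0   0
[... 383 characters left out ...]
  0   0   0   0   0   0   0   0   0  25  82  86  78   5   0   0]
 [  0   0   0   0   0   0   0   0   0  19  81  86  67   3   0   0]
 [  0   0   0   0   0   0   0   0   0  33  86  81  39   0   0   0]
 [  0   0   0   0   0   0   0   0   0  40  74  78  24   0   0   0]
 [  0   0   0   0   0   0   0   0   0   0  17  45   5   0   0   0]
 [  0   0   0   0   0   0   0   0   0   0   0   0   0   0   0   0]
 [  0   0   0   0   0   0   0   0   0   0   0   0   0   0   0   0]]
scene0 [227.1096 218.1079] [ 0.142  -0.0261]
[ 0.1436 -0.039 ]
[ 0.1405 -0.0129]
l1_full [229.3576 201.0926] [0.14   0.3612]
[0.1408 0.3457]
[0.1392 0.3768]
l2_full [235.5493 191.9125] [0.1382 0.6294]
[0.1383 0.6133]
[0.138  0.6454]
```

Run:
```python
from ang import *
from scipy.optimize import least_squares
np.set_printoptions(precision=4,suppress=True)
s0=cv2.imread("pics/scene0.png");t0=cv2.imread("pics/top0.png")
cs,_=cen(blob(s0,'yel'),(215,250,180,228));ct,_=cen(blob(t0,'yel'),(398,420,145,168))
X,g=tri(cs,ct);print('pointer',(X-O)@ux,(X-O)@uy,X[2]-.04,g)
x=(X-O)@ux
for xc in (x-.002,x,x+.002):
    ref=P(xc,.1397,0,0.0);ds=cs-proj("scene",ref);dt=ct-proj("top",ref)
    print('xc',xc,'off',ds,dt)
    wt=blob(t0,'red');ws=blob(s0,'red')
    k_t,_=cen(wt,(385,391,139,144));b_t,_=cen(wt,(391,396,144,151))
    k_s,_=cen(ws,(243,250,196,201));b_s,_=cen(ws,(241,248,188,192))
    for nm,a,b in(('knob',k_s,k_t),('bar',b_s,b_t)):
        X,g=tri(a-ds,b-dt);L=X-O;r=-L@uy;print(nm,a,b,'x',L@ux,'R',np.hypot(r,L[2]),'ang',np.arctan2(L[2],r),g)
    for f in("l1_full","l2_full"):
        c,_=cen(blob(cv2.imread(f"pics/{f}.png"),'yel'),(215,250,180,228))
        print(f,least_squares(lambda q:proj("scene",P(xc,q[0],q[1],0))-(c-ds),[.14,.5]).x)
```

```text
pointer 0.1093125087499967 -0.1402356765891771 -0.0011408417589646377 0.0025619339107871577
xc 0.1073125087499967 off [-1.1716  0.6932] [-0.2358 -0.5159]
knob [245.7074 197.4167] [387.8535 141.7174] x 0.11212721971201019 R 0.11403684611192488 ang 0.7965940913457124 0.0014575033955042552
bar [243.9405 189.8887] [392.6321 146.0346] x 0.10205477409188246 R 0.12918527812149877 ang 0.7980483252301525 0.0020855047687763748
l1_full [0.1385 0.392 ]
l2_full [0.1374 0.662 ]
xc 0.1093125087499967 off [-0.6925  0.2331] [-0.3991  0.3124]
knob [245.7074 197.4167] [387.8535 141.7174] x 0.11401272813974418 R 0.11399749824673022 ang 0.7959273441164469 0.0013935959896239896
bar [243.9405 189.8887] [392.6321 146.0346] x 0.10392529200072133 R 0.12912262458981236 ang 0.7971786715556451 0.002016560407083128
l1_full [0.1385 0.392 ]
l2_full [0.1373 0.6621]
xc 0.11131250874999671 off [-0.2122 -0.2282] [-0.5623  1.1404]
knob [245.7074 197.4167] [387.8535 141.7174] x 0.1158985758769614 R 0.1139582203532246 ang 0.7952610158083588 0.0013297704100920286
bar [243.9405 189.8887] [392.6321 146.0346] x 0.10579631957674866 R 0.1290600839828936 ang 0.7963089809147909 0.0019477066716087445
l1_full [0.1385 0.392 ]
l2_full [0.1373 0.6621]
```

Request:
move_arm(jaw=[0.05, 0.05, 0.05, 0.05, 0.05, 0.05, 0.05], linear=[[0.06, 0.25, 0.2], [0.12, 0.5, 0.4], [0.18, 0.75, 0.58], [0.24, 1.0, 0.75], [0.3, 1.26, 0.9], [0.3, 1.26, 0.9], [0.3, 1.26, 0.9]], spin=[0, 0, 0, 0, 0, 0, 0])

```text
time: 18.7
ee_pos: [0.5049, -0.1337, 0.1568]
ee_rot: [[-0.229, -0.0, 0.973], [-0.973, -0.002, -0.229], [0.002, -1.0, 0.0]]
force: [-1.5, -5.5, 2.9]
gripper_width: 0.0115
```

```bash
cat > chk.py <<'E'
from ang import *
from scipy.optimize import least_squares
import sys
np.set_printoptions(precision=4,suppress=True)
im=imaging.snapshot("scene")[:,:,::-1].copy();cv2.imwrite(f"pics/{sys.argv[1]}_full.png",im)
cv2.imwrite(f"pics/{sys.argv[1]}.png",cv2.resize(im[140:240,215:335],None,fx=6,fy=6,interpolation=cv2.INTER_CUBIC))
c,_=cen(blob(im,'yel'),(215,255,175,228));ds=np.array([-.69,.233])
print(c,least_squares(lambda q:proj("scene",P(.1093,q[0],q[1],0))-(c-ds),[.14,.5]).x)
for th in(.77,.78,.79,.80):print(th,proj("scene",P(.1093,.1375,th))+ds)
w=blob(im,'red');print('red now',cen(w,(243,250,196,201))[0],cen(w,(241,248,188,192))[0])
s=arm.get_state();d=s['ee_pos']-np.array([.4877,-.2069,.0723]);print('kin',d@uy,d[2],s['force'],s['dq'].round(2),s['time'])
t=np.linspace(.5,.9,401);print('th from h',t[np.argmin(abs(.135*(1-np.cos(t))+.051*np.sin(t)-d@uy))],'from z',t[np.argmin(abs(.135*np.sin(t)-.051*(1-np.cos(t))-d[2]))])
E
python3 chk.py l3
```

```text
[239.4249 188.7172] [0.1369 0.7824]
0.77 [238.8179 188.8146]
0.78 [239.1525 188.557 ]
0.79 [239.4918 188.3037]
0.8 [239.8356 188.0547]
red now [245.7412 197.4585] [243.412  189.9831]
kin 0.07516317149573881 0.08447472133244627 [-2.4682 -6.2375  2.2216] [-0.03  0.08 -0.05  0.11 -0.01 -0.06  0.04] 18.75
th from h 0.782 from z 0.858
```

View pics/l3.png

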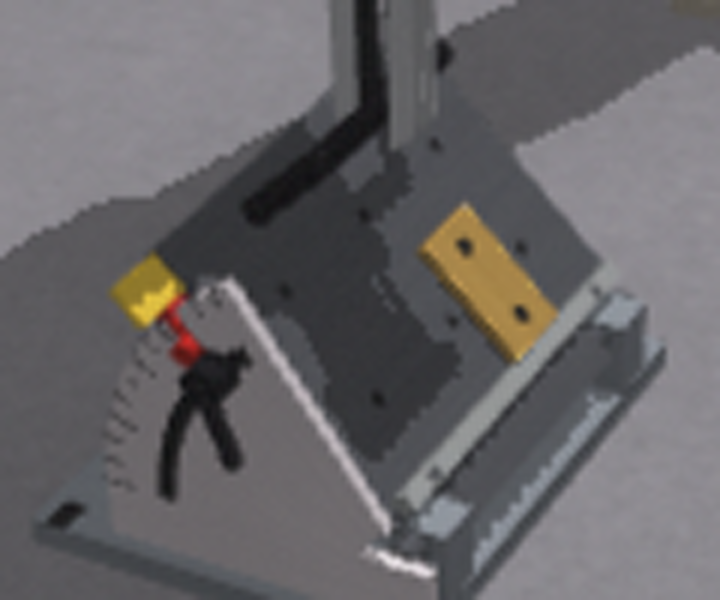

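Run:
```python
import cv2,numpy as np
from ang import *
im=cv2.imread("pics/l3_full.png");f=20;x0,y0=228,178
c=cv2.resize(im[y0:y0+27,x0:x0+30],None,fx=f,fy=f,interpolation=cv2.INTER_NEAREST)
ds=np.array([-.69,.233])
def px(p):q=((proj("scene",p)+ds)-[x0,y0]+.5)*f;return tuple(int(v) for v in q)
for th,col in((.782,(255,255,0)),(.797,(255,0,255))):
    cv2.line(c,px(P(.1093,.148,th)),px(P(.1093,.131,th)),col,1)
    cv2.line(c,px(P(.110,.131,th)),px(P(.112,.114,th)),col,1)
    cv2.line(c,px(P(.094,.131,th)),px(P(.124,.131,th)),col,1)
cv2.imwrite("pics/z3.png",c)
```

```text
(no output)
```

View pics/z3.png

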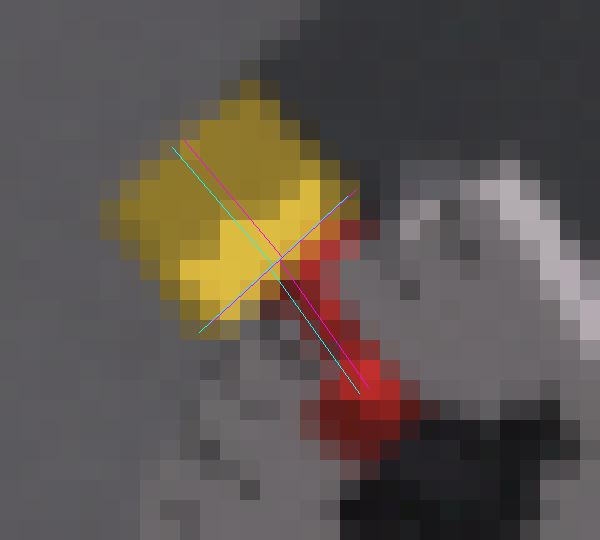

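Request:
move_arm(jaw=[0.05, 0.05, 0.05, 0.05, 0.05, 0.05], linear=[[0.02, 0.08, 0.04], [0.04, 0.15, 0.07], [0.04, 0.15, 0.07], [0.04, 0.15, 0.07], [0.04, 0.15, 0.07], [0.04, 0.15, 0.07]], spin=[0, 0, 0, 0, 0, 0])

```text
time: 19.5
ee_pos: [0.5053, -0.1323, 0.1575]
ee_rot: [[-0.229, -0.0, 0.973], [-0.973, -0.002, -0.229], [0.002, -1.0, -0.0]]
force: [-2.2, -6.0, 4.0]
gripper_width: 0.0115
```

```bash
python3 chk.py l4
```

```text
[239.9011 188.3706] [0.1368 0.7964]
0.77 [238.8179 188.8146]
0.78 [239.1525 188.557 ]
0.79 [239.4918 188.3037]
0.8 [239.8356 188.0547]
red now [245.7403 197.463 ] [243.384  189.9886]
kin 0.0766159994851133 0.08522878273299092 [-2.7209 -5.8798  3.207 ] [ 0.05  0.04  0.06 -0.03  0.01  0.08 -0.05] 19.55
th from h 0.7929999999999999 from z 0.873
```

View pics/l4.png

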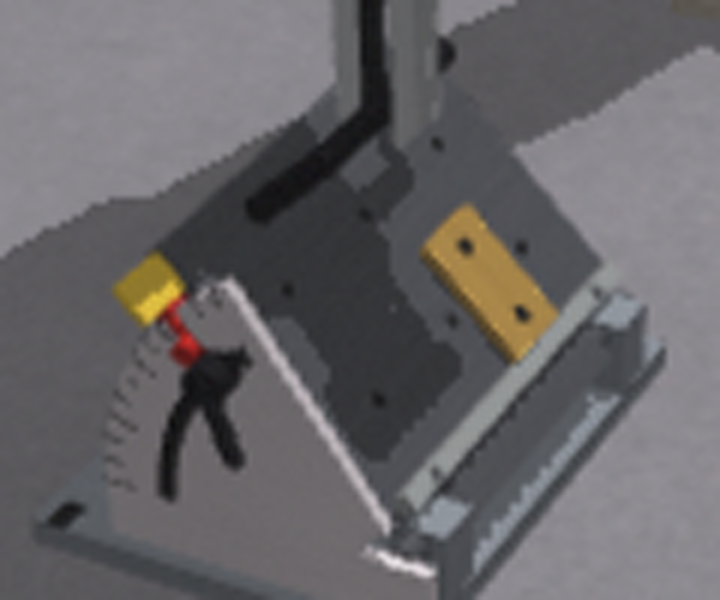

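Request:
move_arm(jaw=[0.05, 0.05, 0.05, 0.05, 0.05, 0.05, 0.05, 0.05], linear=[[0, 0, 0], [0, 0, 0], [0, 0, 0], [0, 0, 0], [0, 0, 0], [0, 0, 0], [0, 0, 0], [0, 0, 0]], spin=[0, 0, 0, 0, 0, 0, 0, 0])

```text
time: 20.55
ee_pos: [0.5053, -0.1323, 0.1575]
ee_rot: [[-0.229, -0.0, 0.973], [-0.973, -0.002, -0.229], [0.002, -1.0, -0.0]]
force: [-1.8, -6.2, 2.7]
gripper_width: 0.0115
```

```bash
python3 chk.py l5
python3 - <<'E'
import cv2
im=cv2.imread("pics/l5_full.png");cv2.imwrite("pics/z5.png",cv2.resize(im[168:208,275:325],None,fx=14,fy=14,interpolation=cv2.INTER_NEAREST))
E
```

```text
[239.9025 188.3554] [0.1369 0.7966]
0.77 [238.8179 188.8146]
0.78 [239.1525 188.557 ]
0.79 [239.4918 188.3037]
0.8 [239.8356 188.0547]
red now [245.7382 197.4702] [243.381  189.9848]
kin 0.0766482866957467 0.08522129143906673 [-2.0908 -6.2712  3.9095] [-0.05 -0.11  0.01  0.03 -0.02 -0.13 -0.  ] 20.6
th from h 0.7929999999999999 from z 0.873
```

View pics/z5.png

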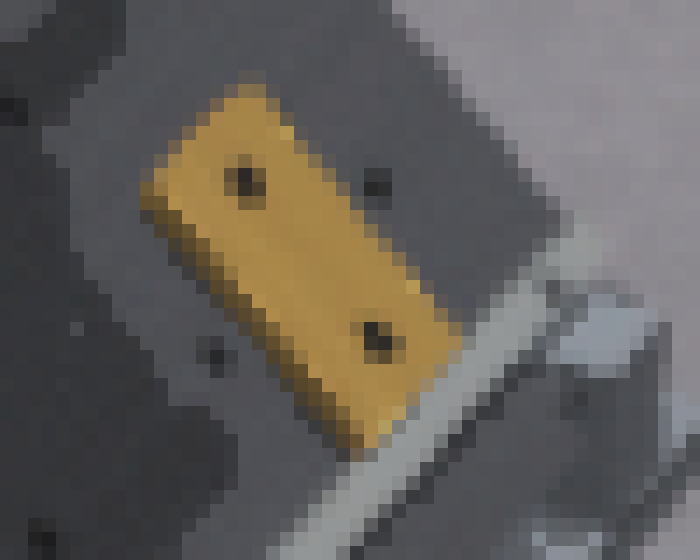

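The plate's short end lies flush along the strip, with no dark gap from crop (375,445) to (460,345). Everything is still, so I'm handing in.

```bash
python3 -c "
from rig import ticket
print(ticket.job_done())"
```

```text
the job is handed in; nothing more can be done
None
```

The job is handed in. The brass plate on the robot's far right now lies flat on the table with its short end against the stop strip. The arm is holding the table by its handle with the pointer level with the red index.

**Alignment:** In the last check the pointer read about 0.797 rad by camera and 0.793 rad from the sideways travel of the tool. The index triangulated to about 0.797 rad, with an uncertainty of about 0.01 rad.

**Stillness and index:** The pose did not change over the final second, at about 20.6 s on the clock, and the contact force was about 7 N. The index stayed within 0.1 pixel of its place at its knob. The pointer partly covers its tip.

**Plate against the strip:** The last picture shows no gap along the strip. Before tilting, the plate measured about 1 mm off the strip and 0.7° off square. I put that down to measurement noise.

**Checks that disagreed:**
- Taken from tool height alone, the tilt came out at 0.87 rad. The round bar had slipped about 5 mm down in the pads, so I trusted the camera and the sideways reading instead.
- The plate and the handle bar touched about 1 to 2 mm earlier than the camera measurement predicted. I corrected the hinge position by 1.5 mm for this.

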